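# Lay the texture roller down in the tilting V-cradle and mount it in the strip mill

### The job

Mount the brittle bisque-clay texture roller, which stands on end in the small tin, in the open bearings of the hand-cranked strip mill. Only its top end can be gripped there, so first stand it on the foot plate of the upright V-cradle, leaning back into the V-blocks, and let go; tip the cradle all the way down with the roller lying untouched in it (its side bar is there to push), then grip the roller across its middle and lay it level in the mill, both journals at the bottom of the bearing slots, and let go. Set the roller down gently, never dropping or ramming it, and leave the tin standing and the other things on the table where they are.

Things in the scene. Friction and masses are not known exactly. Their poses are not given: they have to be found in the camera images.
- roller_center (a point): centre of the loose terracotta-coloured roller, 180 mm long, 0.2 kg: ringed body 40 mm diameter and 110 mm long, with a plain journal 16 mm diameter and 35 mm long at each end. Its z axis runs along the roller; both ends are alike. It starts upright in the tin (about 4 mm play round the body), standing on its lower journal, its centre 92 mm above the table
- tin: small loose open grey metal tin, 55 mm diameter, 58 mm high, 2 mm floor; origin at the centre of its underside, z up
- cradle (a joint): angle of the tilting wooden V-cradle: 0 = upright (leaning 10 degrees from vertical towards the side it tips to), 1.396 = fully down, level on its rest. It starts at 0 to 0.12. The hinge is stiff: the cradle stays wherever it is left, also with the roller in it, and takes about 1 to 5 N at the bar to move
- cradle_hinge (a point): middle of the cradle's hinge pin, 36 mm above the table, fixed on its board (238 x 78 mm, 14 mm thick). Its axes are those of the board: x points the way the cradle tips down, y along the hinge pin, z up
- cradle_seat (a point): where the roller's centre lies when seated in the cradle; moves with the cradle. x axis along the seated roller away from the foot plate (nearly up while upright), y along the hinge, z out of the open V. It lies 114 mm along x and 38 mm along z from the hinge. The roller's foot stands on the foot plate, whose face is 90 mm back along -x (50 mm wide, reaching 20 mm past the roller's axis along z)
- cradle_bar (a point): middle of the wooden grip (17 mm diameter, 34 mm long, along y) on the cradle's side bar, to push or press to tip the cradle; moves with it on an arc about the hinge: 157 mm along the cradle's x, 60 mm along y and 12 mm along z from the hinge. Above it nothing; 40 mm of free space under it when the cradle is down
- cradle_gap (a point): middle of the gap between the two 90-degree V-blocks, on the spine's face 30 mm below cradle_seat. The V-blocks are 16 mm thick, 51 mm wide, the gap between them 68 mm long, their tips 5.5 mm below the roller's axis; in the gap there is only the 24 mm wide spine, so fingers have room across the roller's middle. The seated roller's free end journal begins 5 mm beyond the outer V-block.
- mill_seat (a point): where the roller's centre lies when mounted in the strip mill (fixed, wooden base 178 x 90 mm), 88 mm above the table; x axis along the roller (either way round), y across, z up. The two grey cheeks are 12 mm thick, inner faces 59 mm on either side of this point, tops 20 mm above it, inner top edges bevelled 4 mm. A plain steel drum, 39 mm diameter, lies 42 mm below, a crank beyond the +x cheek
- mill_slot (a point): middle of the line of the two bearing slots, on their flat bottoms, 8 mm below mill_seat: each slot is 20 mm wide and open at the top, where its mouth widens to 36 mm over the last 12 mm
- calipers: bow calipers, 76 x 125 x 8 mm, lying on the table: bystander
- loop_tool: wire loop tool, 47 x 149 x 12 mm, lying on the table: bystander
- cork_block: cork block, 58 x 55 x 22 mm: bystander
- clay_lump: clay lump, 59 x 63 x 38 mm: bystander
There are look-alikes about, which are no part of the job. Of the things that look like the part that bears roller_center, the largest one is meant.

How it is judged:
By the outcome, as a careful person would: the job done as asked, in the order asked, and still so for the second after the job is handed in, with the robot touching nothing.
It also fails if it takes over 64 s, if anything falls off the work surface, if the arm or the gripper's body presses on something with over 40 N, if the wrist force passes 120 N, or if a joint passes its speed limit or range.

### The arm

A 6-joint arm with a two-finger parallel gripper is mounted at the origin on a cart in front of the work surface, level with it; the furniture and walls round the work are solid. World frame = base frame: x ahead of the robot, y to its left, z up, the work surface at z = 0. Lengths are in m, angles in rad, forces in N, time in s.
With the tool pointing down it reaches from about 0.425 to 1.125 m from the base axis. Payload 14.9 kg.
Tool frame: the origin (TCP) lies between the finger pads; the fingertips stand 17 mm ahead of it and the grasp point (between the pads) lies 2 mm behind it; y points along the fingers, z is the direction in which the jaws open and shut, and the axes are right-handed (so a half turn about y gives the same grasp; the last joint's range is limited). The gripper opens to 91 mm and grips with 3 to 60 N. Pads are 32 mm wide; open, the fingers measure 118 mm over their backs; the gripper's body (76 mm by 178 mm) begins 60 mm behind the grasp point.
Start: joints at [1.096, 0.379, 1.734, -0, 1.028, -0.033], TCP at [0.299, 0.633, 0.204] pointing down, gripper open.
Joint ranges: [-2.77, 2.77], [-0.74, 2.19], [0, 2.66], [-1.06, 4.2], [0.31, 2.87], [-3.08, 3.08]. Speed limits (rad/s): [1.89, 1.89, 2.39, 3.14, 3.14, 3.14].

### API

Orientations are given as a unit quaternion [x, y, z, w].
In Python, from rig import ctrl gives the robot as it stands. Calls block until the motion is done:
- ctrl.reach(position, orientation): joint-space move of the TCP to a pose.
- ctrl.servo_line(position, ori=None, v=0.15): straight line of the TCP; ori=None keeps the orientation; v is the mean speed in m/s.
- ctrl.movej(angles): joint-space move.
- ctrl.grip(opening): opening from 0.0 (shut) to 1.0 (fully open); the grip force is fixed at half the most; returns when the fingers have stopped.
- ctrl.dwell(seconds).
- ctrl.ik(position, orientation): joint angles nearest the present ones, or None.
- ctrl.camera(name): name is "scene" or "top"; returns (picture, depth): 384x512x3 uint8, red, green, blue; 384x512 float32, m along the optical axis (not along the pixel's ray), 0 where there is no reading.
- ctrl.camera_model(name): a dict with "fov_y" (degrees; the focal length in pixels is half the picture's height over the tangent of half this angle, whatever the lens; pixels are square), "cx", "cy" (the principal point, pixels), "D" ([k1, k2, p1, p2, k3] as OpenCV has them; the pictures are not rectified), "rvec" (rotation vector, rad) and "tvec" (3), from world to camera coordinates, as OpenCV has them. Camera axes: x right, y down, z forward; pixel columns grow to the right and rows downward; lengths in m; the calibration is good to about 2 mm. A picture is of the moment at which its call begins. camera_model takes no time and is no camera call.
A pose or a line that the arm cannot do raises ctrl.PlanningError and nothing moves.
- ctrl.job_done(): hands the job in, once; it reports no verdict.
Readings, each from a call of its own:
- ctrl.read_t(): time.
- ctrl.read_q(): joint angles.
- ctrl.read_joint_vel(): joint speeds.
- ctrl.read_joint_torque(): joint torques, N m.
- ctrl.read_eef_pos(): TCP position.
- ctrl.read_ee_rot(): TCP orientation.
- ctrl.read_ft_force(): force on the tool from outside, world axes, zero at the start.
- ctrl.read_wrist_torque(): the same for the moment, N m.
- ctrl.read_finger_gap(): opening from 0.0 (shut) to 1.0 (fully open).
Only numpy, scipy, OpenCV 4.12 (cv2) and the standard library are available. Lean on these libraries where they do the work, as an engineer would, in place of code of your own. Each camera call takes 0.05 s, during which the arm holds its last target. There are 200 camera calls.

## Working session

There is one attempt and no reset: what is moved stays moved. The work goes in short steps, each a Python script; the robot and the scene stay as the last script left them, time stands still between calls to the robot, and variables do not carry over. Pictures are saved under pics/ and viewed, about 8 in all and at most 12, crops included, and the job is handed in when it is done.

```bash
ls; mkdir -p pics
cat > h.py <<'E'
import numpy as np, cv2
from scipy.spatial.transform import Rotation as R
from rig import ctrl
def K(m,h=384):
    f=h/2/np.tan(np.radians(m["fov_y"])/2)
    return np.array([[f,0,m["cx"]],[0,f,m["cy"]],[0,0,1.]])
def cam(name):
    m=ctrl.camera_model(name); im,d=ctrl.camera(name); return m,im,d
def cloud(m,d):
    h,w=d.shape
    u,v=np.meshgrid(np.arange(w),np.arange(h))
    p=np.stack([u,v],-1).reshape(-1,1,2).astype(np.float64)
    n=cv2.undistortPoints(p,K(m),np.array(m["D"],float)).reshape(h,w,2)
    c=np.concatenate([n,np.ones((h,w,1))],-1)*d[...,None]
    Rm=cv2.Rodrigues(np.array(m["rvec"],float))[0]
    P=(c-np.array(m["tvec"]).reshape(3))@Rm
    P[d<=0]=np.nan
    return P
def proj(m,P):
    return cv2.projectPoints(np.array(P,float).reshape(-1,1,3),np.array(m["rvec"],float),np.array(m["tvec"],float),K(m),np.array(m["D"],float))[0].reshape(-1,2)
E
python3 - <<'E'
from h import *
for n in("scene","top"):
    m,im,d=cam(n); P=cloud(m,d); np.savez(f"pics/{n}0.npz",im=im,d=d,P=P)
    print(n,m, "campos",-cv2.Rodrigues(np.array(m["rvec"],float))[0].T@np.array(m["tvec"],float).ravel())
    cv2.imwrite(f"pics/{n}0.png",cv2.resize(im[...,::-1],(768,576),interpolation=cv2.INTER_CUBIC))
print(ctrl.read_t(),ctrl.read_ee_rot(),ctrl.read_finger_gap())
E
```

```text
pics
scene {'fov_y': 51.770217209887235, 'cx': 260.7532150727991, 'cy': 188.4138458548511, 'D': array([-0.06756807,  0.        ,  0.        ,  0.        ,  0.        ]), 'rvec': array([ 1.23371697, -2.21865395,  0.99396724]), 'tvec': array([0.0911514 , 0.47094436, 0.55347603])} campos [-0.04611546  0.12473018  0.72024206]
top {'fov_y': 44.61185868382696, 'cx': 254.28443889246995, 'cy': 191.96489657682037, 'D': array([-0.10854323,  0.        ,  0.        ,  0.        ,  0.        ]), 'rvec': array([ 2.18129839, -2.2173706 ,  0.06274795]), 'tvec': array([-0.21014887,  0.54554861,  1.31592346])} campos [ 0.47547341 -0.20929815  1.34296676]
0.1 [ 0.6902582  -0.15499413  0.15483401 -0.68959906] 0.9986364230406638
```

View pics/scene0.png

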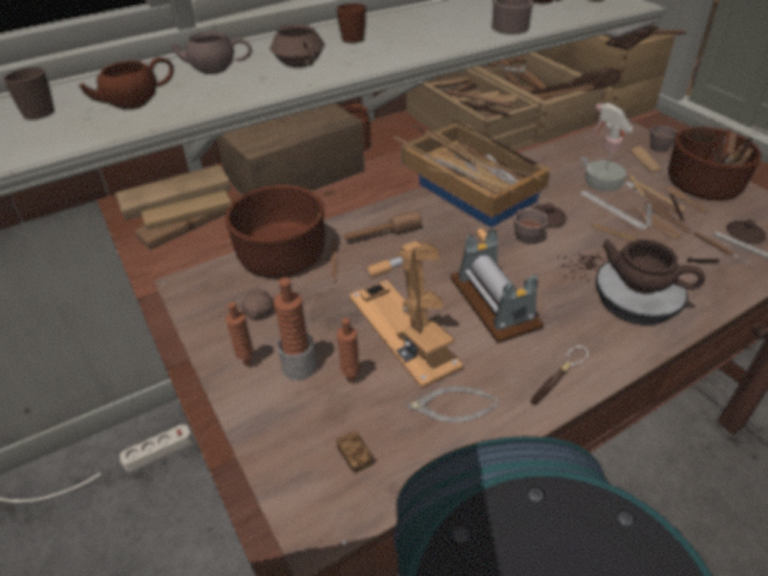

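View pics/top0.png

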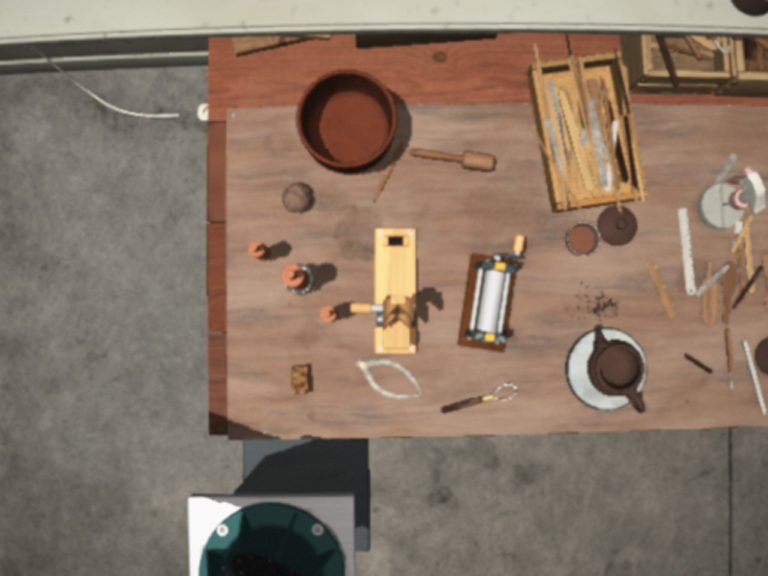

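The scene view shows the roller in its tin at (290,330), with smaller look-alikes at (240,335) and (347,350). The cradle is at (415,310) and the mill at (497,285). In the top view the board runs from (395,230) to (395,352) and tips up-image (+x), with the bar on its left (+y). Next I'll measure from the clouds.

Run:
```python
from h import *
s=np.load("pics/scene0.npz");t=np.load("pics/top0.npz")
def rect(P): 
    r=cv2.minAreaRect((P[:,:2]*1000).astype(np.float32)); return np.round(np.array(r[0]),1),np.round(r[1],1),round(r[2],1)
for n,D in(("S",s),("T",t)):
    P=D["P"];hsv=cv2.cvtColor(D["im"],cv2.COLOR_RGB2HSV);X,Y,Z=P[...,0],P[...,1],P[...,2]
    tab=(np.abs(X-.6)<.15)&(np.abs(Y)<.5); print(n,"table z med",np.nanmedian(Z[tab]))
    # components of things above 9mm in region
    reg=(X>.3)&(X<.85)&(Y>-.35)&(Y<.4)&(Z>.008)&(Z<.3)
    k,l,st,_=cv2.connectedComponentsWithStats(reg.astype(np.uint8))
    for i in range(1,k):
        if st[i,4]<60: continue
        q=P[l==i]; print(n,i,st[i],"mn",np.round(q.min(0),3),"mx",np.round(q.max(0),3),rect(q))
# crops
im=s["im"];c=lambda a,b,w,h:cv2.resize(im[b:b+h,a:a+w,::-1],None,fx=5,fy=5,interpolation=cv2.INTER_CUBIC)
cv2.imwrite("pics/crop1.png",c(225,150,140,115))
```

```text
S table z med 0.00043679369404059045
S 1 [ 150  131   66  121 3567] mn [ 0.533 -0.249  0.008] mx [0.85  0.017 0.185] (array([724. , -94.5]), array([167.9, 368.6]), 59.7)
S 2 [229 151  25   9 121] mn [ 0.786 -0.35   0.012] mx [ 0.81  -0.275  0.026] (array([ 796.9, -312.6]), array([75.8, 17.8]), 81.0)
S 4 [ 233  161   75   97 3341] mn [ 0.419 -0.284  0.008] mx [ 0.66  -0.166  0.204] (array([ 539.6, -224.9]), array([116.8, 240. ]), 89.2)
S 9 [224 212  16  42 452] mn [ 0.48  -0.136  0.01 ] mx [ 0.51  -0.107  0.132] (array([ 493.9, -121.3]), array([29.1, 28.3]), 63.3)
S 11 [224 286  25  29 420] mn [ 0.347 -0.078  0.008] mx [ 0.4   -0.046  0.025] (array([373.5, -61.9]), array([52.5, 32.6]), 0.1)
T table z med 0.00011136513610213198
T 1 [ 197   77   68   39 1447] mn [ 0.756 -0.25   0.008] mx [ 0.85  -0.068  0.107] (array([ 802.7, -159. ]), array([ 94.3, 182.2]), 0.1)
T 6 [273  99  26   8 134] mn [ 0.786 -0.349  0.011] mx [ 0.808 -0.277  0.03 ] (array([ 798.2, -313.3]), array([73. , 15.6]), 81.7)
T 16 [188 122  20  20 318] mn [ 0.689 -0.087  0.008] mx [ 0.745 -0.032  0.045] (array([716.6, -59.4]), array([55. , 54.7]), 6.0)
T 27 [ 234  152   45   83 2383] mn [ 0.422 -0.286  0.008] mx [ 0.657 -0.167  0.206] (array([ 539.5, -226.5]), array([118.1, 235.2]), 89.8)
T 31 [165 161  16  14 152] mn [ 0.596 -0.012  0.028] mx [0.624 0.018 0.134] (array([610. ,   3.8]), array([29.9, 28.3]), 64.0)
T 35 [187 175  24  21 324] mn [ 0.534 -0.093  0.008] mx [ 0.588 -0.042  0.186] (array([558.4, -68.5]), array([46.4, 52.9]), 45.1)
T 45 [213 203  13  12 110] mn [ 0.481 -0.137  0.031] mx [ 0.51  -0.108  0.135] (array([ 495.4, -123.7]), array([27. , 27.4]), 44.7)
T 64 [194 244  12  19 216] mn [ 0.347 -0.078  0.011] mx [ 0.398 -0.045  0.03 ] (array([372.1, -61.4]), array([32.6, 51.1]), 89.4)
```

View pics/crop1.png

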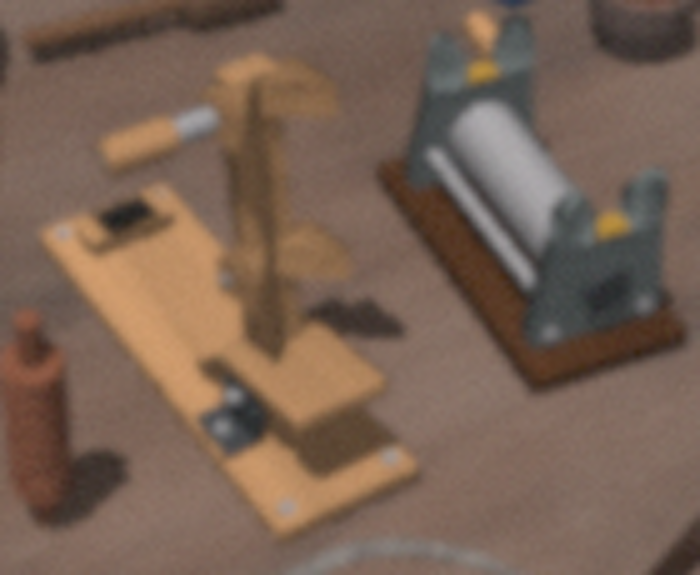

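Run:
```python
from h import *
from scipy.optimize import least_squares
s=np.load("pics/scene0.npz");t=np.load("pics/top0.npz")
def rect(P): 
    r=cv2.minAreaRect((P[:,:2]*1000).astype(np.float32)); return np.round(np.array(r[0]),1),np.round(r[1],1),round(r[2],1),len(P)
def ransac(q,tol=.0015,it=500):
    rng=np.random.default_rng(0);b=None
    for _ in range(it):
        a=q[rng.choice(len(q),3,False)];n=np.cross(a[1]-a[0],a[2]-a[0])
        if np.linalg.norm(n)<1e-7: continue
        n/=np.linalg.norm(n);m=np.abs((q-a[0])@n)<tol
        if b is None or m.sum()>b.sum(): b=m
    c=q[b].mean(0);n=np.linalg.svd(q[b]-c)[2][2]
    return c,n*np.sign(n[2]) ,b
for nm,D in(("S",s),("T",t)):
    P=D["P"];X,Y,Z=np.moveaxis(P,-1,0);hsv=cv2.cvtColor(D["im"],cv2.COLOR_RGB2HSV)
    cr=(X>.41)&(X<.67)&(Y>-.30)&(Y<-.15)
    q=P[cr&(Z>.009)&(Z<.018)]; print(nm,"board",rect(q),np.median(q[:,2]))
    # bar
    q=P[cr&(Y>-.205)&(Z>.15)]; q=q[q[:,1]>-.199]; print("bar mn/mx",q.min(0).round(4),q.max(0).round(4),len(q))
    w=q[q[:,1]<-.172]
    f=least_squares(lambda p:np.hypot(w[:,0]-p[0],w[:,2]-p[1])-.0085,[w[:,0].mean()+.004,w[:,2].mean()-.005],loss="soft_l1",f_scale=.001); print("bar axis xz",f.x.round(4),np.abs(f.fun).mean())
    # footplate
    q=P[cr&(Z>.045)&(Z<.085)&(Y<-.21)&(X<.52)]
    if len(q)>20:
        c,n,b=ransac(q); print("foot c",c.round(4),"n",n.round(3),"lean",np.degrees(np.arctan2(n[0],n[2])).round(2),b.sum(),len(q),q[b].min(0).round(4),q[b].max(0).round(4))
    q=P[cr&(Z>.095)&(Z<.215)&(Y<-.215)&(Y>-.30)]
    if len(q)>20:
        c,n,b=ransac(q,.002);  print("spine c",c.round(4),"n",n.round(3),"lean",np.degrees(np.arctan2(-n[2],n[0])).round(2),b.sum(),len(q),q[b].min(0).round(4),q[b].max(0).round(4))
    print("top of cradle", P[cr&(Z>.196)&(Y<-.2)].min(0),P[cr&(Z>.196)&(Y<-.2)].max(0),(cr&(Z>.196)).sum())
    # roller
    ro=(X>.52)&(X<.60)&(Y>-.11)&(Y<-.03)
    for a,b_ in((.175,.19),(.15,.175),(.142,.149),(.07,.14)):
        q=P[ro&(Z>a)&(Z<b_)]; 
        if len(q): print("roller",a,rect(q),q[:,:3].mean(0).round(4))
    for a,b_,r in((.152,.178,.008),(.075,.14,.02),(.01,.05,.0275)):
        w=P[ro&(Z>a)&(Z<b_)]
        if len(w)>15:
            f=least_squares(lambda p:np.hypot(w[:,0]-p[0],w[:,1]-p[1])-r,[w[:,0].mean()+r/2,w[:,1].mean()-r/2],loss="soft_l1",f_scale=.001); print("  cyl",a,r,f.x.round(4),np.abs(f.fun).mean().round(4),len(w))
    # mill
    mi=(X>.40)&(X<.66)&(Y>-.45)&(Y<-.28)
    k,l,st,_=cv2.connectedComponentsWithStats((mi&(Z>.008)).astype(np.uint8))
    i=1+np.argmax(st[1:,4]); q=P[l==i]; print("mill all",rect(q),q.min(0).round(3),q.max(0).round(3))
    q=P[mi&(Z>.008)&(Z<.03)]; print("base",rect(q),np.median(q[:,2]))
    q=P[mi&(Z>.1)&(Z<.112)]; print("cheektops",rect(q))
    q=P[mi&(Z>.045)&(Z<.072)]; print("drum?",rect(q),q.max(0).round(3))
```

```text
S board (array([ 539.5, -243.7]), array([ 79.2, 239.7]), 89.2, 1542) 0.013665660001619779
bar mn/mx [ 0.4934 -0.1983  0.1845] [ 0.5106 -0.166   0.2024] 130
bar axis xz [0.5044 0.1918] 0.0007282398939200979
foot c [ 0.4597 -0.2422  0.065 ] n [ 0.181 -0.01   0.983] lean 10.45 293 511 [ 0.4308 -0.2681  0.0572] [ 0.4961 -0.2183  0.0709]
spine c [ 0.4924 -0.2498  0.1539] n [-0.721  0.678  0.145] lean -168.64 277 864 [ 0.4663 -0.2691  0.0959] [ 0.5193 -0.2317  0.2027]
top of cradle [ 0.48300727 -0.26990237  0.19602529] [ 0.52336934 -0.2000612   0.20355879] 295
roller 0.175 (array([560.9, -65.3]), array([13.6, 16.6]), 57.2, 47) [ 0.5592 -0.0642  0.1807]
roller 0.15 (array([557.3, -64. ]), array([15.8,  8.3]), 78.1, 68) [ 0.5568 -0.0637  0.1623]
roller 0.142 (array([558.9, -63.8]), array([39.3, 37.7]), 72.1, 153) [ 0.5566 -0.0629  0.1466]
roller 0.07 (array([551.5, -61.2]), array([39.9, 22.3]), 69.9, 416) [ 0.5477 -0.0602  0.1066]
  cyl 0.152 0.008 [ 0.5626 -0.0654] 0.0007 71
  cyl 0.075 0.02 [ 0.5626 -0.0651] 0.0008 391
  cyl 0.01 0.0275 [ 0.5624 -0.0653] 0.001 294
mill all (array([ 514.1, 
[... 1014 characters left out ...]
.5]), array([32.5, 29.1]), 70.7, 33) [ 0.5614 -0.0692  0.1535]
roller 0.142 (array([560.8, -65.2]), array([38.4, 38.2]), 44.3, 109) [ 0.5609 -0.0654  0.1464]
roller 0.07 (array([555.6, -77.4]), array([13.7, 37.4]), 64.0, 43) [ 0.5544 -0.0799  0.1057]
  cyl 0.075 0.02 [ 0.546  -0.0974] 0.0045 42
  cyl 0.01 0.0275 [ 0.5618 -0.065 ] 0.0018 43
mill all (array([ 514. , -416.9]), array([ 89. , 178.4]), 81.3, 1680) [ 0.421 -0.45   0.008] [ 0.605 -0.362  0.114]
base (array([ 527. , -364.7]), array([251.5, 169.5]), 0.3, 740) 0.013872507911427058
cheektops (array([ 512.3, -418.9]), array([ 53.4, 139.2]), 79.6, 87)
drum? (array([ 520.1, -418.6]), array([ 61.4, 166.1]), 80.6, 664) [ 0.601 -0.377  0.071]
```

```bash
cat >> h.py <<'E'
def quat(t,j):
    """tool y along t, jaws along j"""
    y=np.array(t,float);y/=np.linalg.norm(y);z=np.array(j,float);z-=y*(z@y);z/=np.linalg.norm(z)
    return R.from_matrix(np.column_stack([np.cross(y,z),y,z])).as_quat()
HX,HY,HZ=.4852,-.2435,.036
def cr(a,x,y,z):
    """cradle-frame point (mm) to world; a = lean from vertical in degrees"""
    a=np.radians(a);return np.array([HX,HY,HZ])+np.array([x*np.sin(a)-z*np.cos(a),y,x*np.cos(a)+z*np.sin(a)])*1e-3
E
python3 - <<'E'
from h import *
from scipy.optimize import least_squares
for n in("scene","top"):
    D=np.load(f"pics/{n}0.npz");P=D["P"];X,Y,Z=np.moveaxis(P,-1,0)
    mi=(X>.40)&(X<.64)&(Y>-.52)&(Y<-.32)
    def rect(q):
        b=cv2.boxPoints(cv2.minAreaRect((q[:,:2]*1000).astype(np.float32)));e=[b[1]-b[0],b[2]-b[1]];L=max(e,key=np.linalg.norm);S=min(e,key=np.linalg.norm)
        return b.mean(0).round(1),np.linalg.norm(L).round(1),np.linalg.norm(S).round(1),round(float(np.degrees(np.arctan(L[1]/L[0]))),2)
    print(n,"base",rect(P[mi&(Z>.009)&(Z<.03)]),"cheek",rect(P[mi&(Z>.1)&(Z<.112)]),"cheek+",rect(P[mi&(Z>.08)&(Z<.112)]))
    c=np.array([.513,-.419]);ps=np.radians(-9);u=np.array([np.cos(ps),np.sin(ps)]);v=np.array([-u[1],u[0]])
    al=(P[...,:2]-c)@u;la=(P[...,:2]-c)@v
    w=P[mi&(np.abs(al)<.05)&(np.abs(la)<.018)&(Z>.045)&(Z<.07)]
    def f(p):
        d=np.array([np.cos(p[1]),np.sin(p[1])]);l=(w[:,:2]-c)@np.array([-d[1],d[0]])-p[0]
        return np.hypot(l,w[:,2]-p[2])-.0195
    r=least_squares(f,[0,ps,.046],loss="soft_l1",f_scale=.001);print("drum lat",r.x[0],"yaw",np.degrees(r.x[1]),"z",r.x[2],len(w),np.abs(r.fun).mean())
    for sg in(1,-1):
        q=(al*sg>.052)&(al*sg<.078)&(Z>.098)&(Z<.113)
        print(" cheek",sg,"al",np.percentile(al[q],[2,98]).round(4),"la",np.percentile(la[q],[1,99]).round(4), "slot edges",la[q&(la<0)].max().round(4),la[q&(la>0)].min().round(4),q.sum())
a=11.2
ROLL=np.array([.5623,-.0652,.092])
dn=(0,0,-1);tl=-np.array([np.sin(np.radians(a)),0,np.cos(np.radians(a))])
for sg in(1,-1):
    for nm,p,t,j in [("tin",ROLL+[0,0,.074],dn,(0,sg,0)),("tinup",ROLL+[0,0,.16],dn,(0,sg,0)),("place",cr(a,114+74,0,38),tl,(0,sg,0)),("above",cr(a,114+130,0,44),tl,(0,sg,0)),
      ("push0",cr(a,157,66,12)+[-.03,0,.007],dn,(sg,0,0)),("push50",cr(50,157,66,12)+[-.022,0,.007],dn,(sg,0,0)),("press90",cr(90,157,66,12)+[0,0,.0255],dn,(sg,0,0)),
      ("grasp",cr(90,114,0,38)+[0,0,-.002],dn,(0,sg,0)),("mill",[.513,-.419,.088],dn,(np.sin(np.radians(9))*sg,np.cos(np.radians(9))*sg,0)),("millup",[.513,-.419,.18],dn,(np.sin(np.radians(9))*sg,np.cos(np.radians(9))*sg,0))]:
        q=ctrl.ik(list(p),list(quat(t,j)));print(sg,nm,np.round(p,3),None if q is None else np.round(q,2))
print(ctrl.read_ft_force())
E
```

```text
scene base (array([ 513. , -420.1], dtype=float32), np.float32(179.8), np.float32(91.9), -9.56) cheek (array([ 513.2, -420.1], dtype=float32), np.float32(143.9), np.float32(56.8), -9.58) cheek+ (array([ 513.4, -420.9], dtype=float32), np.float32(146.3), np.float32(60.4), -9.33)
drum lat -0.001813584591793335 yaw -9.515573242092955 z 0.045603657994341254 332 0.000942755152105073
 cheek 1 al [0.0597 0.0773] la [-0.6835  0.0269] slot edges -0.0128 0.0091 88
 cheek -1 al [-0.0772 -0.0529] la [-0.2806  0.3031] slot edges -0.0124 0.0136 315
top base (array([ 518.9, -433. ], dtype=float32), np.float32(194.7), np.float32(113.6), -10.87) cheek (array([ 512.3, -418.9], dtype=float32), np.float32(139.2), np.float32(53.4), -10.35) cheek+ (array([ 512.5, -419.1], dtype=float32), np.float32(139.6), np.float32(55.1), -10.35)
drum lat -0.002483252342866363 yaw -9.781661229132318 z 0.04556972261189625 472 0.001717546251313353
 cheek 1 al [0.0571 0.0691] la [-0.0267  0.0247] slot edges -0.0115 0.0082 59
 cheek -1 al [-0.0766 -0.0529] la [-0.2806  0.3023] slot edges -0.0112 0.0116 197
1 tin [ 0.562 -0.
[... 712 characters left out ...]
0.22  2.03 -0.    0.89  1.41]
-1 tinup [ 0.562 -0.065  0.252] [-0.16  0.11  1.98 -0.    1.05  1.41]
-1 place [ 0.484 -0.244  0.228] [-0.46  0.19  1.95 -0.09  1.18  1.15]
-1 above [ 0.489 -0.244  0.284] [-0.46  0.13  1.9  -0.09  1.29  1.14]
-1 push0 [ 0.474 -0.178  0.199] [-0.4   0.08  2.12 -0.    0.94  2.74]
-1 push50 [ 0.576 -0.178  0.153] [-0.34  0.29  1.96 -0.    0.89  2.8 ]
-1 press90 [ 0.642 -0.178  0.074] [-0.3   0.49  1.85 -0.    0.8   2.84]
-1 grasp [ 0.599 -0.244  0.072] [-0.42  0.47  1.89 -0.    0.78  1.15]
-1 mill [ 0.513 -0.419  0.088] [-0.72  0.47  1.85 -0.    0.82  1.01]
-1 millup [ 0.513 -0.419  0.18 ] [-0.72  0.35  1.83 -0.    0.97  1.01]
[-0.20786351 -0.20538644  0.07003744]
```

Run:
```python
from h import *
a=11.2;ROLL=np.array([.5623,-.0652,.092]);J=(0,1,0)
q=quat((0,0,-1),J)
tl=-np.array([np.sin(np.radians(a)),0,np.cos(np.radians(a))]);qt=quat(tl,J)
print([ctrl.ik(list(p),list(o)) is not None for p,o in[(ROLL+[0,0,.225],q),(cr(a,114+74+150,0,44),qt)]])
T=ctrl.read_t
ctrl.reach(list(ROLL+[0,0,.13]),list(q));print("reach",T())
ctrl.grip(.5);print("grip",T(),ctrl.read_finger_gap())
ctrl.servo_line(list(ROLL+[0,0,.074]),v=.12);print("down",T(),ctrl.read_eef_pos(),ctrl.read_ft_force())
ctrl.grip(0.);print("gripped",T(),ctrl.read_finger_gap(),ctrl.read_ft_force())
ctrl.servo_line(list(ROLL+[0,0,.079]),v=.04);print(T(),ctrl.read_ft_force())
ctrl.servo_line(list(ROLL+[0,0,.225]),v=.2);print("up",T(),ctrl.read_ft_force(),ctrl.read_finger_gap())
m,im,d=cam("scene");np.savez("pics/s1.npz",im=im,d=d,P=cloud(m,d))
cv2.imwrite("pics/s1.png",cv2.resize(im[60:290,120:380,::-1],None,fx=2.3,fy=2.3,interpolation=cv2.INTER_CUBIC))
```

```text
[True, True]
reach 2.7333
grip 3.5583 0.5009833624019564
down 4.175 [ 0.56258083 -0.06524902  0.16635858] [-0.44869811  0.23879937  0.77737257]
gripped 4.775 0.14993551844908928 [ 0.29630841 -0.06044358  3.17047237]
5.05 [-0.63823593  0.31186212 -1.4237471 ]
up 5.9333 [ 0.07684479  0.00596784 -2.38692399] 0.1542891138495109
```

View pics/s1.png

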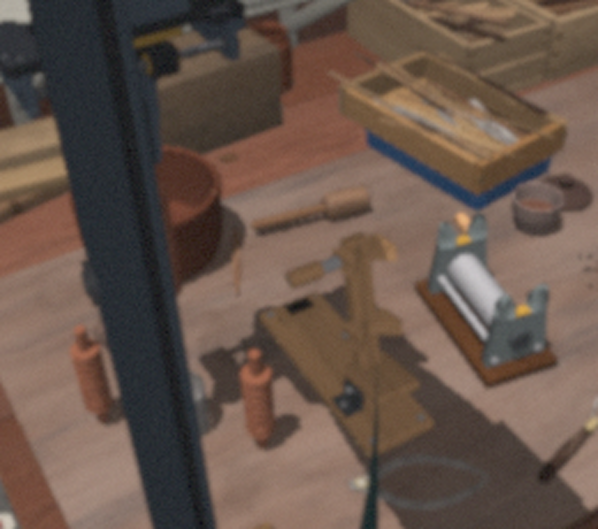

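The view shows the arm in front, the tin still standing at (205,400), and the cradle and mill unmoved. The wrist reads 2.4 N, so the roller is in the jaws. Next I'll carry it above the cradle and check how it hangs.

Run:
```python
from h import *
a=11.2;tl=-np.array([np.sin(np.radians(a)),0,np.cos(np.radians(a))]);qt=quat(tl,(0,1,0))
ctrl.reach(list(cr(a,114+74+150,0,44)),list(qt));print(ctrl.read_t(),ctrl.read_eef_pos(),ctrl.read_ft_force())
for n in("scene","top"):
    m,im,d=cam(n);P=cloud(m,d);np.savez(f"pics/{n}2.npz",im=im,d=d,P=P)
    hsv=cv2.cvtColor(im,cv2.COLOR_RGB2HSV);X,Y,Z=np.moveaxis(P,-1,0)
    c=cr(a,114+150,0,44);k=np.array([np.sin(np.radians(a)),0,np.cos(np.radians(a))])
    s=(P-c)@k;r=np.linalg.norm(P-c-s[...,None]*k,axis=-1)
    q=(r<.035)&(np.abs(s)<.09);print(n,q.sum())
    for lo,hi in((-.09,-.06),(-.05,-.02),(-.02,.02),(.02,.05)):
        w=P[q&(s>lo)&(s<hi)]
        if len(w)>10: print(lo,len(w),"mean",(w.mean(0)-c-((w.mean(0)-c)@k)*k).round(4),"y",(w[:,1].min()-HY).round(4),(w[:,1].max()-HY).round(4))
    cv2.imwrite(f"pics/{n}2.png",cv2.resize(im[60:290,120:380,::-1],None,fx=2.3,fy=2.3,interpolation=cv2.INTER_CUBIC))
```

```text
6.7833 [ 0.50770921 -0.24289745  0.3751525 ] [-0.1663074   0.06307082 -2.65006996]
scene 1406
-0.09 81 mean [ 0.0087  0.0035 -0.0017] y -0.0062 0.0091
-0.05 256 mean [-0.0025  0.0081  0.0005] y -0.0176 0.0214
-0.02 377 mean [-0.0053  0.0085  0.0011] y -0.0174 0.0211
0.02 306 mean [-0.008   0.008   0.0016] y -0.0178 0.0208
top 10
```

View pics/scene2.png

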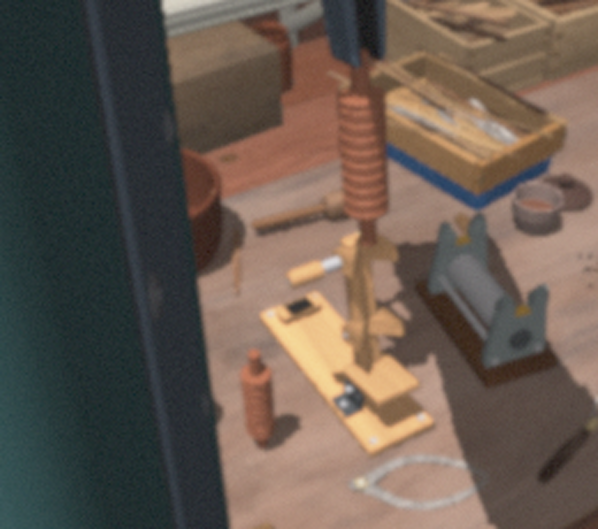

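The roller hangs at crop (362,150) above the cradle, tilted a few degrees from the tool axis. I'll fit its axis and correct the tool tilt.

```bash
cat >> h.py <<'E'
from scipy.optimize import least_squares
def axisfit(P,c,k,r=.02,half=.05,near=.035):
    """cylinder fit: returns centre point on axis nearest c and unit axis"""
    s=(P-c)@k;rr=np.linalg.norm(P-c-s[...,None]*k,axis=-1)
    w=P[(rr<near)&(np.abs(s)<half)]
    e1=np.cross(k,[0,1,0]);e1/=np.linalg.norm(e1);e2=np.cross(k,e1)
    def g(p):
        o=c+p[0]*e1+p[1]*e2;d=k+p[2]*e1+p[3]*e2;d/=np.linalg.norm(d)
        return o,d
    def f(p):
        o,d=g(p);v=w-o;return np.linalg.norm(v-(v@d)[:,None]*d,axis=1)-r
    s=least_squares(f,[0,0,0,0],loss="soft_l1",f_scale=.001)
    return (*g(s.x),len(w),np.abs(s.fun).mean())
E
python3 - <<'E'
from h import *
a=11.2;k=np.array([np.sin(np.radians(a)),0,np.cos(np.radians(a))]);c=cr(a,114+150,0,44)
def show(P):
    o,d,n,e=axisfit(P,c,k); print("off",((o-c)*1000).round(1),"lean",np.degrees(np.arctan2(d[0],d[2])).round(2),"side",np.degrees(np.arctan2(d[1],d[2])).round(2),n,e.round(5)); return np.degrees(np.arctan2(d[0],d[2]))
l=show(np.load("pics/scene2.npz")["P"])
b=a+(a-l)
t2=-np.array([np.sin(np.radians(b)),0,np.cos(np.radians(b))]);p=ctrl.read_eef_pos()
ctrl.servo_line(list(p),list(quat(t2,(0,1,0))),v=.1)
print(b,ctrl.read_t(),ctrl.read_eef_pos(),ctrl.read_ft_force())
m,im,d=cam("scene");P=cloud(m,d);np.savez("pics/s3.npz",im=im,d=d,P=P);show(P)
E
```

```text
off [ 7.9 -0.  -1.6] lean 6.35 side -0.15 939 0.00086
16.052794745251056 7.1333 [ 0.50847974 -0.2412894   0.37445444] [-0.04252881 -0.39607712 -2.43853331]
off [ 0.3  1.7 -0.1] lean 12.88 side -0.12 1000 0.00086
```

Run:
```python
from h import *
a=11.2;k=np.array([np.sin(np.radians(a)),0,np.cos(np.radians(a))]);c=cr(a,114+150,0,44)
for i in range(2):
    m,im,d=cam("scene");P=cloud(m,d)
    o,dd,n,e=axisfit(P,c,k);print(ctrl.read_t(),ctrl.read_eef_pos().round(4),((o-c)*1000).round(1),np.degrees(np.arctan2(dd[0],dd[2])).round(2),np.degrees(np.arctan2(dd[1],dd[2])).round(2))
# bottom end: colour extent of lower journal along axis
hsv=cv2.cvtColor(im,cv2.COLOR_RGB2HSV)
s=(P-o)@dd;r=np.linalg.norm(P-o-s[...,None]*dd,axis=-1)
for R0,lo,hi in((.010,-.11,-.05),(.023,-.07,.07)):
    w=s[(r<R0)&(s>lo)&(s<hi)];print(len(w),np.percentile(w,[1,99]).round(4))
w=s[(r>.013)&(r<.022)&(np.abs(s)<.08)];print("body",np.percentile(w,[0.5,99.5]).round(4))
```

```text
7.2333 [ 0.5081 -0.2417  0.375 ] [ 2.   1.4 -0.4] 11.49 -0.05
7.2833 [ 0.5079 -0.2419  0.3753] [ 2.   1.2 -0.4] 11.17 -0.06
87 [-0.0901 -0.0632]
1255 [-0.0654  0.0674]
body [-0.0549  0.0549]
```

Run:
```python
from h import *
a=11.2;k=np.array([np.sin(np.radians(a)),0,np.cos(np.radians(a))]);zc=np.array([-np.cos(np.radians(a)),0,np.sin(np.radians(a))])
p=np.array(ctrl.read_eef_pos());p[1]-=.0012
p=p-.147*k; ctrl.servo_line(list(p),v=.12);ctrl.dwell(.15)
f0=np.array(ctrl.read_ft_force());print(ctrl.read_t(),f0.round(2))
c=cr(a,114+3,0,42)
m,im,d=cam("scene");P=cloud(m,d);o,dd,n,e=axisfit(P,c,k);print("off z",((o-c)@zc*1000).round(2),"y",((o-c)[1]*1000).round(2),"lean",np.degrees(np.arctan2(dd[0],dd[2])).round(2),n,e.round(4))
for i in range(5):   # back into the V
    p=p-.001*zc;ctrl.servo_line(list(p),v=.03);f=np.array(ctrl.read_ft_force())-f0;print("in",i,f.round(2))
    if f@zc>1.5: break
f0=np.array(ctrl.read_ft_force())
for i in range(8):
    p=p-.0007*k;ctrl.servo_line(list(p),v=.02);f=np.array(ctrl.read_ft_force())-f0;print("dn",i,f.round(2))
    if f@k>2: break
print(ctrl.read_t())
m,im,d=cam("scene");P=cloud(m,d);np.savez("pics/s4.npz",im=im,d=d,P=P);c=cr(a,114,0,38);o,dd,n,e=axisfit(P,c,k);print("off z",((o-c)@zc*1000).round(2),"y",((o-c)[1]*1000).round(2),"lean",np.degrees(np.arctan2(dd[0],dd[2])).round(2),n,e.round(4))
cv2.imwrite("pics/s4.png",cv2.resize(im[140:260,220:360,::-1],None,fx=4.5,fy=4.5,interpolation=cv2.INTER_CUBIC))
```

```text
8.8083 [ 0.6   0.36 -3.31]
off z 0.85 y 0.77 lean 12.56 958 0.0031
in 0 [-1.42 -0.04  0.39]
in 1 [-0.98 -0.11  0.59]
in 2 [-0.3   0.28  2.06]
in 3 [-0.5  -0.1   1.46]
in 4 [-0.99 -1.42  1.52]
dn 0 [-0.73  0.65  0.84]
dn 1 [ 0.08  0.73 -0.42]
dn 2 [-0.64  0.33 -0.23]
dn 3 [-0.55  0.1   2.97]
11.1083
off z 2.04 y 0.87 lean 13.53 989 0.0031
```

View pics/s4.png

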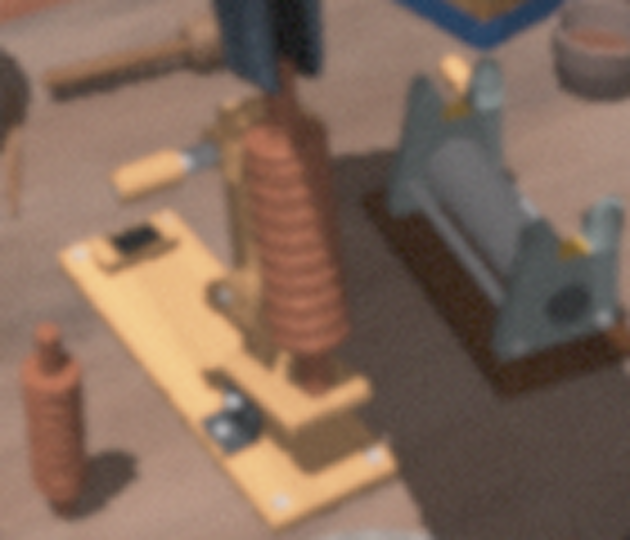

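The roller's foot is on the plate at crop (315,390), with its body against the V-blocks. The cradle pixels spoil the fit, so I'll refit using only the roller's front half before letting go.

```bash
cat >> h.py <<'E'
def rollfit(P,a,up=0):
    k=np.array([np.sin(np.radians(a)),0,np.cos(np.radians(a))]);zc=np.array([-np.cos(np.radians(a)),0,np.sin(np.radians(a))])
    c=cr(a,114+up,0,38);Q=P.copy();Q[((P-c)@zc)<.002]=np.nan
    o,dd,n,e=axisfit(Q,c,k,half=.052,near=.03)
    # footplate end: lower journal bottom
    return "z %.1f y %.1f lean %.2f side %.2f n %d e %.4f"%((o-c)@zc*1e3,(o-c)[1]*1e3,np.degrees(np.arctan2(dd[0],dd[2])),np.degrees(np.arctan2(dd[1],dd[2])),n,e),o,dd
E
python3 - <<'E'
from h import *
P=np.load("pics/s4.npz")["P"];s,o,dd=rollfit(P,11.2);print(s)
c=cr(11.2,114,0,38);S=(P-o)@dd;r=np.linalg.norm(P-o-S[...,None]*dd,axis=-1);zc=np.array([-np.cos(np.radians(11.2)),0,np.sin(np.radians(11.2))])
w=S[(r>.013)&(r<.022)&(np.abs(S)<.08)&((P-o)@zc>.008)];print("body ends",np.percentile(w,[1,99]).round(4))
print(ctrl.read_eef_pos().round(4),ctrl.read_ft_force().round(2))
# cradle angle now
for nm,Q in(("s0",np.load("pics/scene0.npz")["P"]),("s4",P)):
    q=Q[(Q[...,1]>-.198)&(Q[...,1]<-.172)&(Q[...,0]>.48)&(Q[...,0]<.53)&(Q[...,2]>.17)&(Q[...,2]<.21)]
    f=least_squares(lambda p:np.hypot(q[:,0]-p[0],q[:,2]-p[1])-.0085,[.504,.192],loss="soft_l1",f_scale=.001);print(nm,f.x.round(4))
E
```

```text
z 3.0 y -0.1 lean 13.70 side 0.15 n 740 e 0.0009
body ends [-0.0536  0.055 ]
[ 0.4838 -0.2432  0.2275] [-0.44 -0.98  1.12]
s0 [0.5044 0.1918]
s4 [0.5041 0.1922]
```

Run:
```python
from h import *
a=11.2;k=np.array([np.sin(np.radians(a)),0,np.cos(np.radians(a))]);zc=np.array([-np.cos(np.radians(a)),0,np.sin(np.radians(a))])
p=np.array(ctrl.read_eef_pos())+.0035*k+.0015*zc
t=lambda b:list(quat(-np.array([np.sin(np.radians(b)),0,np.cos(np.radians(b))]),(0,1,0)))
ctrl.servo_line(list(p),v=.03)
ctrl.servo_line(list(p),t(13.6),v=.05);ctrl.dwell(.1)
m,im,d=cam("scene");P=cloud(m,d);s,o,dd=rollfit(P,a,3.5);print(ctrl.read_t(),s,ctrl.read_ft_force().round(2),ctrl.read_eef_pos().round(4),p.round(4))
```

```text
11.8417 z 0.7 y -0.2 lean 10.75 side -0.11 n 707 e 0.0009 [ 0.44 -0.55 -2.41] [ 0.483  -0.2432  0.2312] [ 0.483  -0.2432  0.2312]
```

Run:
```python
from h import *
a=11.2;k=np.array([np.sin(np.radians(a)),0,np.cos(np.radians(a))])
p=np.array(ctrl.read_eef_pos())-.002*k;ctrl.servo_line(list(p),v=.04)
for i in range(6):
    p=p-.0005*k;ctrl.servo_line(list(p),v=.02);f=np.array(ctrl.read_ft_force());print("dn",i,f.round(2))
    if f[2]>0: break
m,im,d=cam("scene");P=cloud(m,d);print(rollfit(P,a)[0])
ctrl.grip(.33);print(ctrl.read_t(),ctrl.read_finger_gap(),ctrl.read_ft_force().round(2))
m,im,d=cam("scene");P=cloud(m,d);print(rollfit(P,a)[0])
b=np.radians(13.6);ctrl.servo_line(list(p+.05*np.array([np.sin(b),0,np.cos(b)])),v=.12)
m,im,d=cam("scene");P=cloud(m,d);np.savez("pics/s5.npz",im=im,d=d,P=P);print(ctrl.read_t(),rollfit(P,a)[0])
cv2.imwrite("pics/s5.png",cv2.resize(im[140:260,220:360,::-1],None,fx=4.5,fy=4.5,interpolation=cv2.INTER_CUBIC))
```

```text
dn 0 [-0.75 -0.41 -2.1 ]
dn 1 [-0.2  -0.35 -3.45]
dn 2 [-0.02 -0.11 -0.64]
dn 3 [ 0.62 -0.33  2.96]
z 0.5 y -0.2 lean 11.10 side 0.09 n 692 e 0.0009
13.6 0.33338381130156675 [ 0.61 -0.91  0.1 ]
z 0.1 y -0.7 lean 11.22 side -0.29 n 690 e 0.0009
14.2667 z 0.2 y -0.7 lean 11.22 side -0.23 n 699 e 0.0009
```

View pics/s5.png

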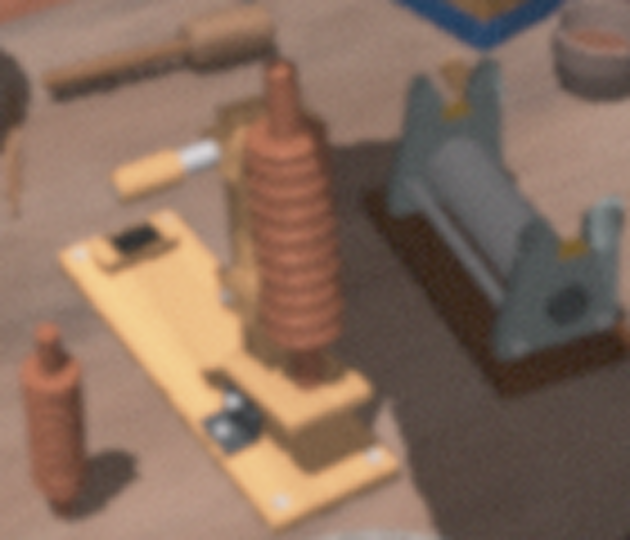

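The roller stands seated: centre within 0.2 mm of the seat line, lean 11.22°, foot on the plate at crop (310,375), gripper clear. Next, tip the cradle with closed fingers on the bar.

Run:
```python
from h import *
q=list(quat((0,0,-1),(1,0,0)));F=lambda:ctrl.read_ft_force().round(1)
p=np.array(ctrl.read_eef_pos());ctrl.servo_line(list(p+[0,0,.025]),v=.15)
ctrl.reach([.43,-.17,.30],q)
ctrl.grip(0.)
B=lambda a:cr(a,157,66,12)
ctrl.servo_line(list(B(11.2)+[-.045,0,.007]),v=.25);f0=F()
print(ctrl.read_t(),f0)
for a in(11.2,20,29,38,47,56,62):
    ctrl.servo_line(list(B(a)+[-.022,0,.007]),v=.09);f=F()-f0;print(a,ctrl.read_t(),f.round(1))
    if np.linalg.norm(f)>25: print("STOP");break
m,im,d=cam("scene");P=cloud(m,d);np.savez("pics/s6.npz",im=im,d=d,P=P)
print(rollfit(P,62)[0])
cv2.imwrite("pics/s6.png",cv2.resize(im[120:260,200:360,::-1],None,fx=4,fy=4,interpolation=cv2.INTER_CUBIC))
```

```text
17.1333 [1.  1.  1.4]
11.2 17.5417 [-1.3 -1.3 -0.7]
20 17.9583 [-1.3 -0.8 -1.2]
29 18.3833 [-0.4 -1.1 -0.7]
38 18.8083 [-0.9 -0.9 -1.6]
47 19.2333 [-2.3 -1.5 -1.6]
56 19.6583 [-1.2 -1.1 -1.1]
62 19.9917 [-2.  -0.9 -2.1]
z 0.0 y 0.0 lean 62.00 side 0.00 n 0 e nanh.py:41: RuntimeWarning: Mean of empty slice.
  return (*g(s.x),len(w),np.abs(s.fun).mean())
  ret = ret.dtype.type(ret / rcount)
```

View pics/s6.png

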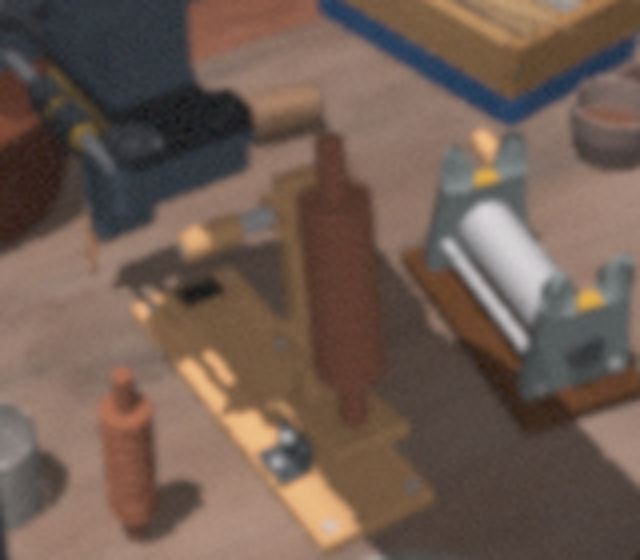

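Run:
```python
from h import *
import warnings;warnings.simplefilter("ignore")
m,im,d=cam("scene");P=cloud(m,d);X,Y,Z=np.moveaxis(P,-1,0)
for a in(15,20,25,30,35,40,45): print(a,rollfit(P,a)[0])
q=P[(Y>-.202)&(Y<-.16)&(X>.48)&(X<.66)&(Z>.06)&(Z<.22)];print(len(q),q.min(0),q.max(0))
print(ctrl.read_eef_pos(),ctrl.read_finger_gap(),ctrl.read_t(),ctrl.read_ft_force())
m,im,d=cam("top");np.savez("pics/t6.npz",P=cloud(m,d),im=im)
cv2.imwrite("pics/t6.png",cv2.resize(im[130:250,180:340,::-1],None,fx=4,fy=4,interpolation=cv2.INTER_CUBIC))
```

```text
15 z 7.4 y -0.6 lean 12.33 side 0.42 n 755 e 0.0012
20 z 9.6 y 0.7 lean 20.57 side 0.90 n 272 e 0.0025
25 z 3.1 y 6.1 lean 36.33 side 8.09 n 158 e 0.0037
30 z 15.3 y -6.2 lean 37.80 side -12.77 n 148 e 0.0043
35 z 19.1 y -10.6 lean 36.86 side -16.47 n 129 e 0.0031
40 z 19.2 y -9.9 lean 23.23 side -3.04 n 116 e 0.0026
45 z 34.6 y -10.6 lean 12.92 side -3.27 n 82 e 0.0018
312 [ 0.49424075 -0.20198641  0.13657962] [ 0.60849676 -0.16000497  0.21997937]
[ 0.59606443 -0.1775206   0.12745713] 0.003136041467410317 20.0917 [ 0.67966575 -0.36330974  0.29373305]
```

View pics/t6.png

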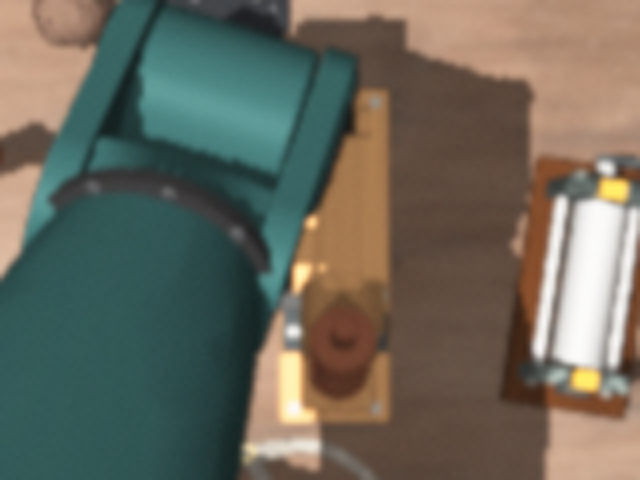

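Run:
```python
from h import *
P=np.load("pics/s6.npz")["P"];X,Y,Z=np.moveaxis(P,-1,0);m=ctrl.camera_model("scene")
print("TCP px in crop",(proj(m,[[.596,-.1775,.1275],[.596,-.1775,.11],[.504,-.1835,.192],[.504,-.1665,.192]])-[200,120])*4)
reg=(X>.45)&(X<.75)&(Y>-.21)&(Y<-.10)
for lo in np.arange(.04,.30,.02):
    q=P[reg&(Z>lo)&(Z<lo+.02)]
    if len(q)>4: print(lo.round(2),len(q),"x",np.percentile(q[:,0],[1,25,50,75,99]).round(3),"y",np.percentile(q[:,1],[1,50,99]).round(3))
```

```text
TCP px in crop [[121.59885422 239.09952521]
 [123.46604463 261.79824011]
 [207.73378426 236.44514591]
 [179.33834796 247.80103936]]
0.04 73 x [0.481 0.483 0.485 0.488 0.5  ] y [-0.133 -0.116 -0.108]
0.06 81 x [0.48  0.482 0.485 0.489 0.501] y [-0.134 -0.117 -0.108]
0.08 83 x [0.48  0.483 0.484 0.487 0.498] y [-0.132 -0.116 -0.108]
0.1 119 x [0.481 0.487 0.491 0.496 0.508] y [-0.136 -0.119 -0.108]
0.12 43 x [0.49  0.492 0.495 0.588 0.602] y [-0.187 -0.124 -0.117]
0.14 84 x [0.584 0.586 0.587 0.589 0.604] y [-0.193 -0.168 -0.159]
0.16 52 x [0.582 0.585 0.587 0.6   0.607] y [-0.168 -0.161 -0.159]
0.18 175 x [0.495 0.497 0.5   0.508 0.605] y [-0.209 -0.176 -0.159]
0.2 84 x [0.499 0.506 0.515 0.517 0.673] y [-0.208 -0.173 -0.14 ]
0.22 527 x [0.51  0.516 0.572 0.613 0.673] y [-0.207 -0.148 -0.139]
0.24 934 x [0.506 0.511 0.529 0.597 0.683] y [-0.209 -0.161 -0.139]
0.26 309 x [0.544 0.546 0.548 0.575 0.611] y [-0.201 -0.16  -0.151]
0.28 242 x [0.544 0.546 0.547 0.554 0.608] y [-0.198 -0.17  -0.151]
```

Run:
```python
from h import *
m,im,d=cam("scene");P=cloud(m,d);X,Y,Z=np.moveaxis(P,-1,0)
q=P[(X>.56)&(X<.63)&(Y>-.20)&(Y<-.155)&(Z>.03)&(Z<.18)];print(ctrl.read_eef_pos(),"finger zmin",np.sort(q[:,2])[:8].round(4),"x",np.percentile(q[:,0],[1,99]),"y",np.percentile(q[:,1],[1,99]))
uv=proj(m,[[.596,-.1775,z] for z in(.13,.12,.11,.10)]).round().astype(int);print([(P[v,u].round(3).tolist(),im[v,u].tolist()) for u,v in uv])
q=P[(X>.48)&(X<.53)&(Y>-.199)&(Y<-.17)&(Z>.15)&(Z<.215)]
f=least_squares(lambda p:np.hypot(q[:,0]-p[0],q[:,2]-p[1])-.0085,[.504,.192],loss="soft_l1",f_scale=.001);print("bar",f.x.round(4),len(q),np.abs(f.fun).mean());print(rollfit(P,11.2)[0]);print(rollfit(P,12)[0])
```

```text
[ 0.59618572 -0.17755417  0.12763366] finger zmin [0.1359 0.1379 0.1385 0.1392 0.1394 0.1399 0.1402 0.1412] x [0.58322686 0.60551468] y [-0.19360594 -0.15930119]
[([0.738, -0.243, -0.0], [130, 107, 97]), ([0.723, -0.239, 0.001], [157, 130, 117]), ([0.714, -0.233, -0.001], [133, 112, 100]), ([0.698, -0.225, 0.001], [79, 68, 60])]
bar [0.5041 0.1921] 106 0.0009114254871595595
z 0.1 y -0.7 lean 11.08 side -0.22 n 688 e 0.0008
z 1.7 y -0.7 lean 11.04 side -0.18 n 706 e 0.0008
```

The bar never moved. The closed fingertips ended about 9 mm above the TCP, so they passed over the bar; the roller is undisturbed. I'll calibrate the tip position against opening, then push lower.

Run:
```python
from h import *
p=np.array(ctrl.read_eef_pos());p[2]+=.07;ctrl.servo_line(list(p),v=.25)
for g in(.0,.3,.6):
    if g: ctrl.grip(g)
    m,im,d=cam("scene");P=cloud(m,d);X,Y,Z=np.moveaxis(P,-1,0);p=ctrl.read_eef_pos()
    for sd in(-1,1):
        dx=sd*(g*.091/2+.007)
        q=P[(np.abs(X-p[0]-dx)<.02)&(Y>-.20)&(Y<-.155)&(Z>p[2]-.03)&(Z<p[2]+.05)]
        if len(q)>5: print(g,sd,"tip rel TCP",(np.sort(q[:,2])[:6]-p[2]).round(4),"x rel",np.percentile(q[:,0]-p[0],[1,50,99]).round(4),len(q))
# s5: opening .33, jaws along y, tilt 13.6
P=np.load("pics/s5.npz")["P"];b=np.radians(13.6);k=np.array([np.sin(b),0,np.cos(b)]);c=cr(11.2,114+74,0,38)+.05*k
s=(P-c)@k;r=np.linalg.norm(P-c-s[...,None]*k,axis=-1);w=s[(r<.05)&(s>-.03)&(s<.05)];print("s5",len(w),np.sort(w)[:10].round(4))
print(ctrl.read_t())
```

```text
0.0 -1 tip rel TCP [0.0102 0.0105 0.0113 0.0121 0.0124 0.013 ] x rel [-0.0118 -0.0084  0.0102] 194
0.0 1 tip rel TCP [0.0102 0.0105 0.0113 0.0121 0.0124 0.013 ] x rel [-0.0118 -0.0084  0.0102] 194
0.3 -1 tip rel TCP [0.0091 0.0103 0.0105 0.0107 0.011  0.0118] x rel [-0.0269 -0.0233 -0.0175] 198
0.3 1 tip rel TCP [0.0109 0.0112 0.0115 0.0116 0.0122 0.0123] x rel [0.0122 0.015  0.0248] 116
0.6 -1 tip rel TCP [0.0093 0.0101 0.0107 0.011  0.0112 0.0113] x rel [-0.0398 -0.0373 -0.0301] 217
0.6 1 tip rel TCP [0.0079 0.0098 0.0098 0.0099 0.0099 0.01  ] x rel [0.0258 0.0282 0.0363] 151
s5 503 [0.0078 0.0081 0.0085 0.0086 0.0086 0.0091 0.0091 0.0094 0.0094 0.0097]
21.9667
```

Run:
```python
from h import *
import warnings;warnings.simplefilter("ignore")
F=lambda:ctrl.read_ft_force()
p=np.array(ctrl.read_eef_pos());p[2]+=.02;ctrl.servo_line(list(p),v=.2);ctrl.grip(0.)
B=lambda a:cr(a,157,66,12)
s=B(11.2)+[-.045,0,.007-.0255]
ctrl.servo_line([s[0],s[1],p[2]],v=.3);ctrl.servo_line(list(s),v=.2);f0=F()
print(ctrl.read_t(),f0.round(1))
for a in(11.2,20,29,38,47,56,62):
    ctrl.servo_line(list(B(a)+[-.020,0,.007-.0255]),v=.09);f=F()-f0;print(a,ctrl.read_t(),f.round(1))
    if np.linalg.norm(f)>25: print("STOP");break
ctrl.dwell(.1)
m,im,d=cam("scene");P=cloud(m,d);np.savez("pics/s7.npz",im=im,d=d,P=P)
for a in (50,55,60,62): print(rollfit(P,a)[0])
```

```text
24.1 [0.1 0.3 0.7]
11.2 24.525 [-0.3  0.2  0.2]
20 24.9417 [ 0.2 -0.  -1.6]
29 25.3667 [-0.6 -0.5 -1. ]
38 25.7917 [-0.1  0.3 -0.9]
47 26.2167 [-0.5 -0.9 -1.4]
56 26.6417 [-0.7 -0.9 -0.9]
62 26.975 [ 0.  -0.9  0.2]
z -19.9 y 1.8 lean 58.28 side 5.42 n 90 e 0.0010
z -12.7 y -1.3 lean 61.06 side -0.83 n 341 e 0.0012
z -3.1 y -2.2 lean 61.46 side -2.35 n 431 e 0.0011
z 0.8 y -2.3 lean 61.47 side -2.28 n 442 e 0.0011
```

Run:
```python
from h import *
import warnings;warnings.simplefilter("ignore")
F=lambda:ctrl.read_ft_force()
p=np.array(ctrl.read_eef_pos())
B=lambda a:cr(a,157,63,12)
ctrl.servo_line(list(p+[-.012,0,0]),v=.1)
b=B(61.5);z=b[2]+.03
ctrl.servo_line([p[0]-.012,b[1],z],v=.2);ctrl.servo_line([b[0]+.003,b[1],z],v=.2)
ctrl.servo_line(list(b+[.003,0,.003]),v=.15);f0=F();print(ctrl.read_t(),f0.round(1))
for a in(66,72,78,84,89):
    ctrl.servo_line(list(B(a)+[.001,0,0]),v=.08);f=F()-f0;print(a,ctrl.read_t(),f.round(1))
    if f[2]>25: print("STOP");break
p=B(89)+[.001,0,0]
for i in range(9):
    p=p-[0,0,.001];ctrl.servo_line(list(p),v=.03);f=F()-f0;print(i,p[2].round(4),f.round(1))
    if f[2]>9: break
m,im,d=cam("scene");P=cloud(m,d);np.savez("pics/s8.npz",im=im,d=d,P=P)
for a in (86,90): print(rollfit(P,a)[0])
print(ctrl.read_t())
```

```text
28.45 [ 1.1 -0.2 -0.3]
66 28.775 [-1.   0.6  0.3]
72 29.1333 [-1.6  1.2 -0.3]
78 29.4917 [-1.  -0.3  0.2]
84 29.85 [-1.6  1.1  0.4]
89 30.175 [-0.8  0.1  0.6]
0 0.0497 [-0.6  0.7  1.3]
1 0.0487 [-0.4  0.3 -0.5]
2 0.0477 [-2.   0.2  0.3]
3 0.0467 [-2.3  0.3  0. ]
4 0.0457 [-5.3  1.8  9. ]
z -9.1 y -2.4 lean 89.36 side -63.49 n 286 e 0.0012
z -1.3 y -2.6 lean 90.00 side -89.96 n 302 e 0.0009
31.475
```

Run:
```python
from h import *
p=np.array(ctrl.read_eef_pos());ctrl.servo_line(list(p+[0,.02,.13]),v=.25)
for n in("scene","top"):
    m,im,d=cam(n);P=cloud(m,d);np.savez(f"pics/{n}9.npz",im=im,d=d,P=P)
    s,o,dd=rollfit(P,90);print(n,s,o.round(4),dd.round(4),"yaw",np.degrees(np.arctan2(dd[1],dd[0])).round(2),"pitch",np.degrees(np.arcsin(dd[2])).round(2))
    S=(P-o)@dd;r=np.linalg.norm(P-o-S[...,None]*dd,axis=-1);g=(r<.0215)&(P[...,2]>o[2]+.009)
    w=S[g&(r>.014)&(np.abs(S)<.08)];print("body",np.percentile(w,[1,99]).round(4),len(w));w=S[(r<.0095)&(P[...,2]>o[2]+.002)&(np.abs(S)<.11)];print("jour",np.percentile(w,[1,99]).round(4) if len(w) else 0)
print(ctrl.read_t())
cv2.imwrite("pics/s9.png",cv2.resize(np.load("pics/scene9.npz")["im"][110:260,150:350,::-1],None,fx=3.5,fy=3.5,interpolation=cv2.INTER_CUBIC))
```

```text
scene z -1.2 y -2.6 lean 89.98 side -88.83 n 447 e 0.0010 [ 0.5992 -0.2461  0.0728] [ 9.999e-01 -1.620e-02  3.000e-04] yaw -0.93 pitch 0.02
body [-0.0558  0.0528] 379
jour [-0.102   0.0874]
top z -0.9 y -2.7 lean 89.78 side -70.87 n 545 e 0.0016 [ 0.5992 -0.2462  0.0731] [ 0.9999 -0.0112  0.0039] yaw -0.64 pitch 0.22
body [-0.0534  0.0516] 382
jour [-0.088   0.0867]
32.25
```

View pics/s9.png

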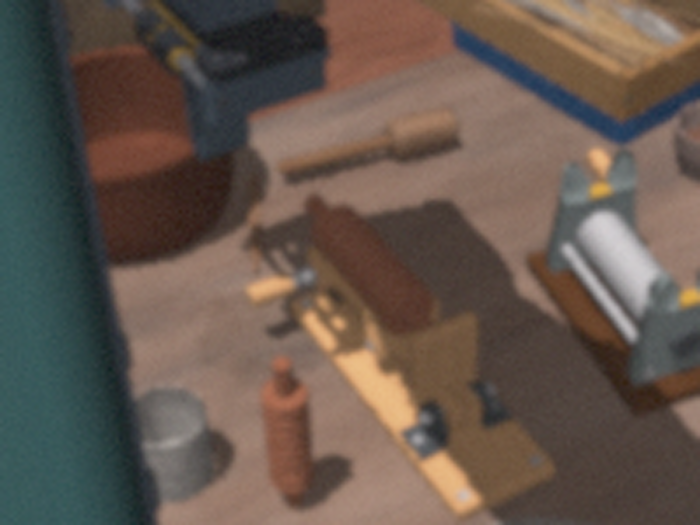

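The cradle is level, with the roller lying in it at crop (370,270). The tin stands at (175,440) and the fingers are clear. Next, grip across the middle and lift.

Run:
```python
from h import *
F=lambda:ctrl.read_ft_force().round(2)
ps=np.radians(-.8);q=list(quat((0,0,-1),(-np.sin(ps),np.cos(ps),0)))
c=np.array([.598,-.2462,.0465])
ctrl.reach(list(c+[0,0,.10]),q);ctrl.grip(.62);print(ctrl.read_t(),F())
ctrl.servo_line(list(c),v=.12);print(ctrl.read_t(),F(),ctrl.read_eef_pos().round(4))
ctrl.grip(0.);print(ctrl.read_t(),F(),ctrl.read_finger_gap()*91)
ctrl.servo_line(list(c+[0,0,.004]),v=.03);print(F())
ctrl.servo_line(list(c+[0,0,.13]),v=.15);ctrl.dwell(.1)
print(ctrl.read_t(),F(),ctrl.read_finger_gap()*91)
for n in("scene","top"):
    m,im,d=cam(n);P=cloud(m,d);np.savez(f"pics/{n}10.npz",im=im,d=d,P=P)
    cc=np.array([.598,-.2462,.073+.13]);k=np.array([np.cos(ps),np.sin(ps),0])
    S=(P-cc)@k;Q=P.copy();Q[np.abs(S)<.022]=np.nan
    o,dd,nn,e=axisfit(Q,cc,k,half=.052,near=.03);print(n,o.round(4),"yaw",np.degrees(np.arctan2(dd[1],dd[0])).round(2),"pitch",np.degrees(np.arcsin(dd[2])).round(2),nn,e.round(4))
    S=(P-o)@dd;r=np.linalg.norm(P-o-S[...,None]*dd,axis=-1)
    w=S[(r<.0215)&(r>.014)&(np.abs(S)<.075)&(np.abs(S)>.03)]; print("body",np.percentile(w,[1,99]).round(4) if len(w) else 0);w=S[(r<.0095)&(np.abs(S)<.1)&(np.abs(S)>.06)];print("jour",np.percentile(w,[1,99]).round(4) if len(w) else 0)
print(ctrl.read_t(),ctrl.read_eef_pos().round(4))
```

```text
34.7167 [-1.3  -0.52 -1.23]
35.7 [0.11 0.06 0.46] [ 0.5985 -0.2464  0.0472]
36.1083 [-1.04  3.83  6.52] 39.18301060865281
[ 2.65  0.34 -1.23]
37.4833 [ 0.66 -0.02 -3.1 ] 39.25507407202309
scene [ 0.598  -0.2462  0.2006] yaw -0.74 pitch 2.1 196 0.0009
body [-0.0556  0.053 ]
jour [-0.0905  0.0849]
top [ 0.598  -0.2462  0.203 ] yaw -0.8 pitch 0.0 0 nan
body 0
jour 0
37.5833 [ 0.5976 -0.246   0.1755]h.py:41: RuntimeWarning: Mean of empty slice.
  return (*g(s.x),len(w),np.abs(s.fun).mean())
  ret = ret.dtype.type(ret / rcount)
```

```bash
cat > ms.py <<'E'
from h import *
import warnings;warnings.simplefilter("ignore")
PS=np.radians(-9.6);U=np.array([np.cos(PS),np.sin(PS),0]);V=np.array([-U[1],U[0],0]);M=np.array([.5129,-.4203,.088])
def look(tag,z):
    m,im,d=cam("scene");P=cloud(m,d);np.savez(f"pics/{tag}.npz",im=im,d=d,P=P)
    cc=M.copy();cc[2]=z;Q=P.copy();S=(P-cc)@U;Q[np.abs(S)<.022]=np.nan
    o,dd,nn,e=axisfit(Q,cc,U,half=.05,near=.03);S=(P-o)@dd;r=np.linalg.norm(P-o-S[...,None]*dd,axis=-1)
    w=S[(r<.0215)&(r>.014)&(np.abs(S)<.07)&(np.abs(S)>.03)]
    print(tag,"lat",((o-cc)@V*1e3).round(1),"z",o[2].round(4),"yaw",np.degrees(np.arctan2(dd[1],dd[0])).round(2),"pitch",np.degrees(np.arcsin(dd[2])).round(2),nn,e.round(4),"body",np.percentile(w,[1,99]).round(4) if len(w) else 0)
    # mill drum & cheeks now
    al=(P-M)@U;la=(P-M)@V;Z=P[...,2]
    for sg in(1,-1):
        q=(al*sg>.053)&(al*sg<.078)&(Z>.09)&(Z<.113)&(np.abs(la)<.035);print("  cheek",sg,"al",np.percentile(al[q],[2,98]).round(4) if q.sum() else 0,q.sum())
    return im
E
python3 - <<'E'
from ms import *
q=list(quat((0,0,-1),V))
p=M+.001*U;p[2]=.17
ctrl.reach(list(p),q);ctrl.dwell(.1);print(ctrl.read_t(),ctrl.read_eef_pos().round(4),ctrl.read_ft_force().round(2))
im=look("m1",.196)
cv2.imwrite("pics/m1.png",cv2.resize(im[90:250,220:390,::-1],None,fx=3.5,fy=3.5,interpolation=cv2.INTER_CUBIC))
E
```

```text
38.475 [ 0.5144 -0.4196  0.17  ] [ 0.82  0.65 -2.45]
m1 lat 0.3 z 0.196 yaw -9.42 pitch 2.85 191 0.0008 body [-0.054   0.0533]
  cheek 1 al [0.0583 0.0716] 112
  cheek -1 al [-0.0716 -0.0588] 125
```

View pics/m1.png

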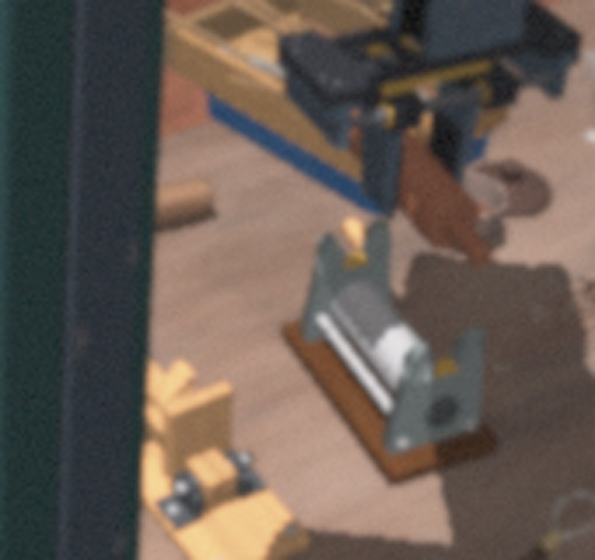

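Run:
```python
from ms import *
th=np.radians(2.8);t=-np.cos(th)*np.array([0,0,1])-np.sin(th)*U
q=list(quat(t,V));p=M+.001*U-.0013*U-.0003*V+.0004*U;p[2]=.105
ctrl.servo_line(list(p),q,v=.12);ctrl.dwell(.15);print(ctrl.read_t(),ctrl.read_eef_pos().round(4),p.round(4),ctrl.read_ft_force().round(2))
look("m2",.131)
```

```text
39.3667 [ 0.5134 -0.421   0.106 ] [ 0.5129 -0.4206  0.105 ] [ 0.3   0.32 -1.92]
m2 lat -1.3 z 0.1316 yaw -9.69 pitch 0.09 180 0.0009 body [-0.0539  0.0564]
  cheek 1 al [0.0581 0.0718] 54
  cheek -1 al [-0.0714 -0.0593] 111
```

Run:
```python
from ms import *
F=lambda:ctrl.read_ft_force()
p=np.array([.5129,-.4206,.105])-.0008*U+.0006*V;f0=F()
p[2]=.078;ctrl.servo_line(list(p),v=.06);ctrl.dwell(.1);print(ctrl.read_t(),ctrl.read_eef_pos().round(4),p.round(4),(F()-f0).round(2))
p[2]=.067;ctrl.servo_line(list(p),v=.04);ctrl.dwell(.05);print(ctrl.read_t(),(F()-f0).round(2))
look("m3",.093)
for i in range(12):
    p[2]-=.0008;ctrl.servo_line(list(p),v=.025);f=F()-f0;print(i,p[2].round(4),f.round(2))
    if f[2]>3 or np.linalg.norm(f[:2])>6: break
print(ctrl.read_t());look("m4",.088)
```

```text
40.1167 [ 0.5124 -0.42    0.0783] [ 0.5122 -0.4199  0.078 ] [-0.5   0.6   0.48]
40.5917 [-0.05  0.36  0.06]
m3 lat 0.0 z 0.0926 yaw -9.31 pitch 0.19 150 0.0009 body [-0.0698  0.0616]
  cheek 1 al [0.0615 0.0749] 5
  cheek -1 al [-0.0765 -0.0532] 203
0 0.0662 [-0.86  0.24 -0.17]
1 0.0654 [-0.77 -0.23  0.3 ]
2 0.0646 [-0.12 -0.06 -0.61]
3 0.0638 [-0.48  0.79  0.74]
4 0.063 [-1.04  0.26 -0.06]
5 0.0622 [-0.37  1.35  0.41]
6 0.0614 [-2.86  1.39  6.4 ]
42.3917
m4 lat -0.2 z 0.0867 yaw -9.61 pitch -0.62 156 0.0011 body [-0.0699  0.0606]
  cheek 1 al [0.0602 0.0623] 4
  cheek -1 al [-0.0765 -0.0532] 184
```

Contact came at the expected height (axis about 0.087 m, level within 0.6°). Now I'll let go and retreat.

Run:
```python
from ms import *
ctrl.grip(.6);print(ctrl.read_t(),ctrl.read_ft_force().round(2))
p=np.array(ctrl.read_eef_pos());th=np.radians(2.8);k=np.cos(th)*np.array([0,0,1])+np.sin(th)*U
ctrl.servo_line(list(p+.13*k),v=.15)
ctrl.reach([.50,-.10,.32],list(quat((0,0,-1),(0,1,0))));ctrl.dwell(.1)
for n in("scene","top"):
    m,im,d=cam(n);P=cloud(m,d);np.savez(f"pics/{n}F.npz",im=im,d=d,P=P)
    for half,nm in((.05,"body"),):
        o,dd,nn,e=axisfit(P,M,U,half=half,near=.026);print(n,"lat",((o-M)@V*1e3).round(1),"z",o[2].round(4),"yaw",np.degrees(np.arctan2(dd[1],dd[0])).round(2),"pitch",np.degrees(np.arcsin(dd[2])).round(2),nn,e.round(4))
    S=(P-o)@dd;r=np.linalg.norm(P-o-S[...,None]*dd,axis=-1);w=S[(r>.014)&(r<.0215)&(np.abs(S)<.058)&(P[...,2]>o[2]+.012)];print("  body",np.percentile(w,[1,99]).round(4))
    for sg in(1,-1):
        w=P[(r<.0095)&(sg*S>.074)&(sg*S<.088)&(P[...,2]>o[2]+.003)];print("  journal top z",sg,len(w),w[:,2].max().round(4) if len(w) else 0)
    X,Y,Z=np.moveaxis(P,-1,0);q=P[(X>.52)&(X<.61)&(Y>-.11)&(Y<-.02)&(Z>.008)&(Z<.1)];print("  tin",q[:,:2].min(0).round(3),q[:,:2].max(0).round(3),np.percentile(q[:,2],99).round(3)) if len(q) else 0
print(ctrl.read_t())
a=np.load("pics/sceneF.npz")["im"]
cv2.imwrite("pics/F.png",cv2.resize(a[110:290,130:400,::-1],None,fx=2.8,fy=2.8,interpolation=cv2.INTER_CUBIC))
```

```text
42.8917 [-0.42  0.41 -0.31]
scene lat -0.2 z 0.0874 yaw -9.31 pitch 0.0 488 0.0009
  body [-0.0541  0.0548]
  journal top z 1 15 0.0964
  journal top z -1 23 0.0963
top lat -0.2 z 0.0875 yaw -9.26 pitch -0.02 537 0.0016
  body [-0.0524  0.0529]
  journal top z 1 12 0.0962
  journal top z -1 16 0.0969
  tin [ 0.578 -0.087] [ 0.588 -0.055] 0.062
45.4167
```

View pics/F.png

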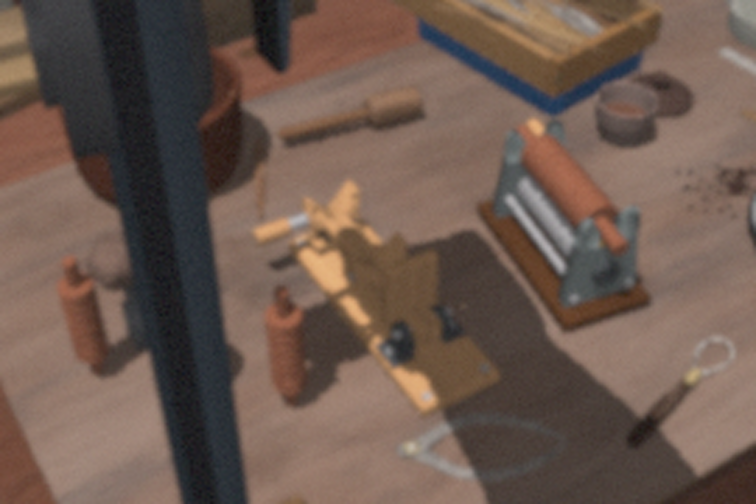

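The picture shows the roller lying in both bearing slots of the mill at (575,180), the cradle down at (350,270), and the bystanders and look-alikes where they were. The measurements agree, so I'm handing in.

```bash
python3 -c "
from rig import ctrl
ctrl.job_done();print(ctrl.read_t())"
```

```text
the job is handed in; nothing more can be done
the job is handed in; nothing more can be done
```

The roller is mounted in the strip mill and I handed the job in at about 45 s, under the 64 s limit. I stood it in the upright V-cradle and let go, tipped the cradle fully down by its bar, then gripped the roller across its middle and laid it in the bearings.

- **Last checks:** both cameras put the roller's axis level (pitch 0.0°) at z ≈ 87.5 mm against 88 mm nominal, and 0.2 mm to the side of my estimated slot line. Both journals are at equal height, and the gripper is clear. The tin was half hidden by the arm in the last picture, but its rim still read at about 60 mm, so it is standing. The calipers, loop tool and look-alike rollers looked unmoved; the cork block and clay lump were cut off or partly hidden there, so I didn't recheck them.
- **Fingertip offset:** the fingertips measured about 9 mm behind the TCP, where the description puts them 17 mm ahead. My first push therefore passed over the bar without touching it, and I corrected for this afterwards.
- **Roller swing:** the same offset meant the first grip held only the very top of the journal, so the roller swung about 5° in the jaws. I corrected the tilt before setting it down.
- **Contact forces:** wrist readings when setting down, in the cradle and in the mill, were within about 6.5 N. Pressing the cradle onto its rest read about 11 N.

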